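# Trip-test the next unit on the rota

## Task

The steel marker stands on the front plate of the trip unit that was tested last; the next one due is the unit to its left as seen from the robot, or the rightmost unit if the marker is already at the leftmost. Press that unit's test button so that its lever drops, lift the lever back fully up until it stays there, and only then move the marker to that unit, lowering it upright onto the front plate before letting go so that its foot is wholly on the plate. Leave the other units' buttons and levers alone, and do not shove or tip the carton and the fuse that stand between the units.

Things in the scene. Friction and masses are not known exactly. Their poses are not given: they have to be found in the camera images.
- marker: rota marker, bare steel, loose: round foot 60 mm across and 10 mm thick, then a stem 16 mm across, then a round knob 28 mm across from 67 to 92 mm above the underside (total height 92 mm), about 0.28 kg. Origin: centre of the underside, z up. At the start it stands on the front plate of one of the three units.
- unit_a: one of three identical grey trip units fixed on the bench in a row, in any order. Origin on the bench, x away from the robot, y to its left. Housing x -10..70 mm, 140 mm wide, 65 mm high; before it a dark steel plate 6 mm thick, x -120..-10 mm, 100 mm wide. White test button on the housing's left half, lever with black handle on its right half, between two low cheeks 84 mm high.
- plate_a (a point): centre of the top of unit_a's dark front plate (110 by 100 mm, 6 mm above the bench), axes as the unit's
- press_a (a point): centre of the top of unit_a's test button: white, 28 mm across, standing 14 mm proud of the housing, 79 mm above the bench when released; it moves straight down 8 mm and springs back, about 4 N fully down
- button_a (a joint): unit_a's test button, m: 0 released, 0.008 fully down; beyond about 0.005 it trips the lever
- lever_a (a joint): unit_a's lever, rad: 0 fully up (leaning 0.25 rad back from the robot, on its stop), upright at 0.25, 1.6 dropped (lying forward over the front plate, 1.35 rad from vertical). It falls by its weight to whichever side of upright it is on. Hinge along the unit's y.
- pivot_a (a point): point on the hinge axis of unit_a's lever, in the middle of the lever's width, 75 mm above the bench
- grip_a (a point): middle of the black handle of unit_a's lever, 76 mm from the pivot; the handle is 22 mm wide (unit's y), 16 mm thick and 36 mm long, its end 92 mm from the pivot. Dropped, this point is 92 mm above the bench and 24 mm in front of the housing
- unit_b: one of three identical grey trip units fixed on the bench in a row, in any order. Origin on the bench, x away from the robot, y to its left. Housing x -10..70 mm, 140 mm wide, 65 mm high; before it a dark steel plate 6 mm thick, x -120..-10 mm, 100 mm wide. White test button on the housing's left half, lever with black handle on its right half, between two low cheeks 84 mm high.
- plate_b (a point): centre of the top of unit_b's dark front plate (110 by 100 mm, 6 mm above the bench), axes as the unit's
- press_b (a point): centre of the top of unit_b's test button: white, 28 mm across, standing 14 mm proud of the housing, 79 mm above the bench when released; it moves straight down 8 mm and springs back, about 4 N fully down
- button_b (a joint): unit_b's test button, m: 0 released, 0.008 fully down; beyond about 0.005 it trips the lever
- lever_b (a joint): unit_b's lever, rad: 0 fully up (leaning 0.25 rad back from the robot, on its stop), upright at 0.25, 1.6 dropped (lying forward over the front plate, 1.35 rad from vertical). It falls by its weight to whichever side of upright it is on. Hinge along the unit's y.
- pivot_b (a point): point on the hinge axis of unit_b's lever, in the middle of the lever's width, 75 mm above the bench
- grip_b (a point): middle of the black handle of unit_b's lever, 76 mm from the pivot; the handle is 22 mm wide (unit's y), 16 mm thick and 36 mm long, its end 92 mm from the pivot. Dropped, this point is 92 mm above the bench and 24 mm in front of the housing
- unit_c: one of three identical grey trip units fixed on the bench in a row, in any order. Origin on the bench, x away from the robot, y to its left. Housing x -10..70 mm, 140 mm wide, 65 mm high; before it a dark steel plate 6 mm thick, x -120..-10 mm, 100 mm wide. White test button on the housing's left half, lever with black handle on its right half, between two low cheeks 84 mm high.
- plate_c (a point): centre of the top of unit_c's dark front plate (110 by 100 mm, 6 mm above the bench), axes as the unit's
- press_c (a point): centre of the top of unit_c's test button: white, 28 mm across, standing 14 mm proud of the housing, 79 mm above the bench when released; it moves straight down 8 mm and springs back, about 4 N fully down
- button_c (a joint): unit_c's test button, m: 0 released, 0.008 fully down; beyond about 0.005 it trips the lever
- lever_c (a joint): unit_c's lever, rad: 0 fully up (leaning 0.25 rad back from the robot, on its stop), upright at 0.25, 1.6 dropped (lying forward over the front plate, 1.35 rad from vertical). It falls by its weight to whichever side of upright it is on. Hinge along the unit's y.
- pivot_c (a point): point on the hinge axis of unit_c's lever, in the middle of the lever's width, 75 mm above the bench
- grip_c (a point): middle of the black handle of unit_c's lever, 76 mm from the pivot; the handle is 22 mm wide (unit's y), 16 mm thick and 36 mm long, its end 92 mm from the pivot. Dropped, this point is 92 mm above the bench and 24 mm in front of the housing
- carton: small cardboard carton 60 x 42 x 40 mm standing between two units' front plates; origin centre of underside; bystander
- fuse: white ceramic fuse body, 36 mm across, 48 mm tall, standing between two units' front plates; origin centre of underside; bystander
Mind the look-alikes: they are no part of the job. What is shaped like the marker but black or green is not meant.

How it is judged:
On the way, in this order (a step that is already met when the one before it is completed fails the run):
1. the test button of the unit due is pressed, past 4 mm of its 8 mm (((y of unit_b in the frame of unit_a between 0.05 and 0.32 m and value of joint button_b above 0.004 m) or (y of unit_b in the frame of unit_a below -0.32 m and value of joint button_b above 0.004 m) or (y of unit_b in the frame of unit_a above 0.32 m and value of joint button_c above 0.004 m) or (y of unit_b in the frame of unit_a between -0.32 and -0.05 m and value of joint button_c above 0.004 m))).
2. its lever has dropped (((y of unit_b in the frame of unit_a between 0.05 and 0.32 m and value of joint lever_b above 1.45 rad) or (y of unit_b in the frame of unit_a below -0.32 m and value of joint lever_b above 1.45 rad) or (y of unit_b in the frame of unit_a above 0.32 m and value of joint lever_c above 1.45 rad) or (y of unit_b in the frame of unit_a between -0.32 and -0.05 m and value of joint lever_c above 1.45 rad))), for 0.05 s.
3. its lever is fully up again, within 0.1 rad, the marker still on the plate of the unit tested last (((y of unit_b in the frame of unit_a between 0.05 and 0.32 m and value of joint lever_b below 0.1 rad and distance between marker and plate_a below 0.04 m) or (y of unit_b in the frame of unit_a below -0.32 m and value of joint lever_b below 0.1 rad and distance between marker and plate_a below 0.04 m) or (y of unit_b in the frame of unit_a above 0.32 m and value of joint lever_c below 0.1 rad and distance between marker and plate_a below 0.04 m) or (y of unit_b in the frame of unit_a between -0.32 and -0.05 m and value of joint lever_c below 0.1 rad and distance between marker and plate_a below 0.04 m))), for 0.2 s.
4. the marker, still held by the fingers, is upright and down on the front plate of the unit just tested (within 6 mm) (((y of unit_b in the frame of unit_a between 0.05 and 0.32 m and x of marker in the frame of plate_b between -0.027 and 0.027 m and y of marker in the frame of plate_b between -0.022 and 0.022 m and z of marker in the frame of plate_b between -0.005 and 0.006 m and angle between marker's own z axis and vertical below 0.1 rad and contact force between the fingers and marker above 0.5 N) or (y of unit_b in the frame of unit_a below -0.32 m and x of marker in the frame of plate_b between -0.027 and 0.027 m and y of marker in the frame of plate_b between -0.022 and 0.022 m and z of marker in the frame of plate_b between -0.005 and 0.006 m and angle between marker's own z axis and vertical below 0.1 rad and contact force between the fingers and marker above 0.5 N) or (y of unit_b in the frame of unit_a above 0.32 m and x of marker in the frame of plate_c between -0.027 and 0.027 m and y of marker in the frame of plate_c between -0.022 and 0.022 m and z of marker in the frame of plate_c between -0.005 and 0.006 m and angle between marker's own z axis and vertical below 0.1 rad and contact force between the fingers and marker above 0.5 N) or (y of unit_b in the frame of unit_a between -0.32 and -0.05 m and x of marker in the frame of plate_c between -0.027 and 0.027 m and y of marker in the frame of plate_c between -0.022 and 0.022 m and z of marker in the frame of plate_c between -0.005 and 0.006 m and angle between marker's own z axis and vertical below 0.1 rad and contact force between the fingers and marker above 0.5 N))), for 0.04 s.
At the end, for the whole second after the job is handed in: Marker released, upright (0.1 rad) and still on the tested unit's front plate, foot wholly on it (centre within 27 mm in depth, 22 mm in width of the plate's centre); all three levers fully up (within 0.1 rad), all buttons released (under 2 mm) (((y of unit_b in the frame of unit_a between 0.05 and 0.32 m and x of marker in the frame of plate_b between -0.027 and 0.027 m and y of marker in the frame of plate_b between -0.022 and 0.022 m and z of marker in the frame of plate_b between -0.005 and 0.006 m and angle between marker's own z axis and vertical below 0.1 rad and value of joint each of lever_a, lever_b, lever_c below 0.1 rad and value of joint each of button_a, button_b, button_c below 0.002 m and linear speed of marker below 0.02 m/s) or (y of unit_b in the frame of unit_a below -0.32 m and x of marker in the frame of plate_b between -0.027 and 0.027 m and y of marker in the frame of plate_b between -0.022 and 0.022 m and z of marker in the frame of plate_b between -0.005 and 0.006 m and angle between marker's own z axis and vertical below 0.1 rad and value of joint each of lever_a, lever_b, lever_c below 0.1 rad and value of joint each of button_a, button_b, button_c below 0.002 m and linear speed of marker below 0.02 m/s) or (y of unit_b in the frame of unit_a above 0.32 m and x of marker in the frame of plate_c between -0.027 and 0.027 m and y of marker in the frame of plate_c between -0.022 and 0.022 m and z of marker in the frame of plate_c between -0.005 and 0.006 m and angle between marker's own z axis and vertical below 0.1 rad and value of joint each of lever_a, lever_b, lever_c below 0.1 rad and value of joint each of button_a, button_b, button_c below 0.002 m and linear speed of marker below 0.02 m/s) or (y of unit_b in the frame of unit_a between -0.32 and -0.05 m and x of marker in the frame of plate_c between -0.027 and 0.027 m and y of marker in the frame of plate_c between -0.022 and 0.022 m and z of marker in the frame of plate_c between -0.005 and 0.006 m and angle between marker's own z axis and vertical below 0.1 rad and value of joint each of lever_a, lever_b, lever_c below 0.1 rad and value of joint each of button_a, button_b, button_c below 0.002 m and linear speed of marker below 0.02 m/s))); the robot touches nothing.
It fails at once if a unit other than the one due has its button pressed (over 4 mm) or its lever pulled over (past upright) ((y of unit_b in the frame of unit_a between 0.05 and 0.32 m and value of joint lever_c above 0.3 rad) or (y of unit_b in the frame of unit_a below -0.32 m and value of joint lever_c above 0.3 rad) or (y of unit_b in the frame of unit_a above 0.32 m and value of joint lever_b above 0.3 rad) or (y of unit_b in the frame of unit_a between -0.32 and -0.05 m and value of joint lever_b above 0.3 rad) or value of joint lever_a above 0.3 rad or (y of unit_b in the frame of unit_a between 0.05 and 0.32 m and value of joint button_c above 0.004 m) or (y of unit_b in the frame of unit_a below -0.32 m and value of joint button_c above 0.004 m) or (y of unit_b in the frame of unit_a above 0.32 m and value of joint button_b above 0.004 m) or (y of unit_b in the frame of unit_a between -0.32 and -0.05 m and value of joint button_b above 0.004 m) or value of joint button_a above 0.004 m).
It fails at once if the carton or the fuse between the units is shoved (over 30 mm) or tipped (distance of any of carton, fuse from where it was at the start of the episode above 0.03 m or angle between any of carton, fuse's own z axis and vertical above 0.5 rad).
It also fails if it takes over 59 s, if anything falls off the work surface, if the arm or the gripper's body presses on something with over 40 N, if the wrist force passes 120 N, or if a joint passes its speed limit or range.

## Robot

A 6-joint arm with a two-finger parallel gripper is mounted at the origin on the work surface. World frame = base frame: x ahead of the robot, y to its left, z up, the work surface at z = 0. Lengths are in m, angles in rad, forces in N, time in s.
With the tool pointing down it reaches from about 0.275 to 1 m from the base axis. Payload 8.4 kg.
Tool frame: the origin (TCP) lies on the centre line of the jaws, within the pads' length; the fingertips stand 17 mm ahead of it and the grasp point (between the pads) lies 2 mm behind it (bot.tcp_to_tips is the z of the fingertips in the tool frame, in m); z points along the fingers, y is the line along which they close (so a half turn about z gives the same grasp; the last joint's range is limited). The gripper opens to 85 mm and grips with 20 to 120 N. Pads are 22 mm wide; open, the fingers measure 114 mm over their backs; the gripper's body (76 mm by 85 mm) begins 54 mm behind the grasp point. The pads swing forward as they close: fully open they stand 13 mm farther back than shut.
Start: joints at [-1.18, 0.353, 1.633, -0, 1.155, -0.002], TCP at [0.239, -0.577, 0.248] pointing down, gripper open.
Joint ranges: [-2.63, 2.63], [-0.92, 2.1], [0.06, 2.66], [-1.3, 4.44], [0, 2.69], [-3.02, 3.02]. Speed limits (rad/s): [2.22, 2.22, 2.79, 3.14, 3.14, 3.14].

## Interface

Orientations are given as a unit quaternion [x, y, z, w].
In Python, from workcell import bot, hand, kinematics, get_obs, vision, hand_in gives the robot as it stands. The module is installed in compiled form; this text tells all that it offers. Calls block until the motion is done:
- bot.reach(position, orientation): joint-space move of the TCP to a pose.
- bot.servo_line(position, ori=None, velocity=0.15): straight line of the TCP; ori=None keeps the orientation; velocity is the mean speed in m/s.
- bot.goto_joints(angles): joint-space move.
- hand.move_gripper(opening, strength=None): finger opening in m; strength is the grip in N (None keeps the last); returns when the fingers have stopped.
- bot.dwell(seconds).
- kinematics.solve_ik(position, orientation): joint angles nearest the present ones, or None.
- get_obs(): the state.
- vision.read_camera(name): name is "scene" or "top"; returns a dict with "frame" (400x640x3 uint8, red, green, blue), "intrinsics" (3x3 intrinsics, pixels), "dist" ([k1, k2, p1, p2, k3] as OpenCV has them; the pictures are not rectified), "view" (4x4, takes a point from world to camera coordinates). Camera axes: x right, y down, z forward; pixel columns grow to the right and rows downward; lengths in m; the calibration is good to about 2 mm. A picture is of the moment at which its call begins. There is no depth.
A pose or a line that the arm cannot do raises bot.IKError and nothing moves.
- hand_in(): hands the job in; it is judged then, once.
The state is a dict: "time_s": time; "joint_pos": joint angles; "joint_vel": joint speeds; "joint_efforts": joint torques, N m; "position": TCP position; "orientation": TCP orientation; "wrist_force": force on the tool from outside, world axes, zero at the start; "ft_torque": the same for the moment, N m; "gripper_width": finger opening in m; "grip_force": force on a finger pad.
Only numpy, scipy, OpenCV 4.12 (cv2) and the standard library are available. Lean on these libraries where they do the work, as an engineer would, in place of code of your own. Each camera call takes 0.05 s, during which the arm holds its last target. There are 200 camera calls.

## Working session

There is one attempt and no reset: what is moved stays moved. The work goes in short steps, each a Python script; the robot and the scene stay as the last script left them, time stands still between calls to the robot, and variables do not carry over. Pictures are saved under pics/ and viewed, at most 10 in all, crops included, and the job is handed in when it is done.

```bash
mkdir -p pics; python3 - <<'E'
from workcell import *
import cv2,numpy as np
for n in("scene","top"):
    c=vision.read_camera(n);cv2.imwrite(f"pics/{n}0.png",c["frame"][:,:,::-1])
    np.savez(f"{n}0.npz",**{k:np.array(v) for k,v in c.items()})
    print(n,np.round(c["intrinsics"],1).tolist(),c["dist"],np.round(c["view"],3).tolist())
o=get_obs();print(o["time_s"],o["position"],o["orientation"],o["gripper_width"],o["wrist_force"],bot.tcp_to_tips)
E
```

```text
scene [[453.2, 0.0, 320.3], [0.0, 453.2, 200.7], [0.0, 0.0, 1.0]] [0.02428222 0.         0.         0.         0.        ] [[-0.314, 0.949, -0.014, 0.143], [0.779, 0.249, -0.576, -0.33], [-0.543, -0.192, -0.818, 1.404], [0.0, 0.0, 0.0, 1.0]]
top [[500.7, 0.0, 316.8], [0.0, 500.7, 196.9], [0.0, 0.0, 1.0]] [0.03354712 0.         0.         0.         0.        ] [[-0.004, -1.0, -0.016, 0.005], [-0.991, 0.007, -0.136, 0.502], [0.137, 0.015, -0.991, 1.142], [0.0, 0.0, 0.0, 1.0]]
0.1 [ 0.23907598 -0.57702557  0.24764471] [ 9.80777478e-01  1.95128562e-01 -1.08004016e-04 -6.09582297e-04] 0.08516392248451239 [ 0.63827763 -1.05365203 -0.27941172] 0.017
```

View pics/scene0.png

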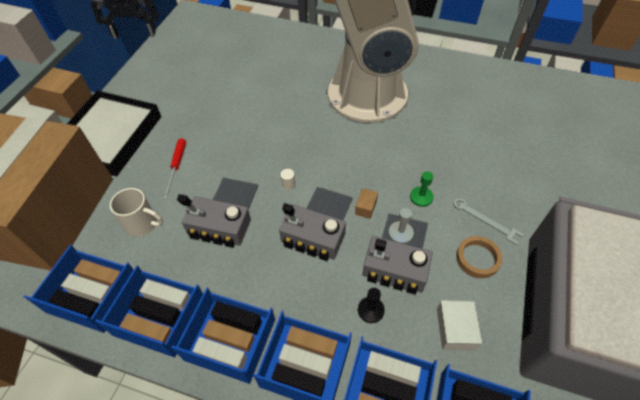

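View pics/top0.png

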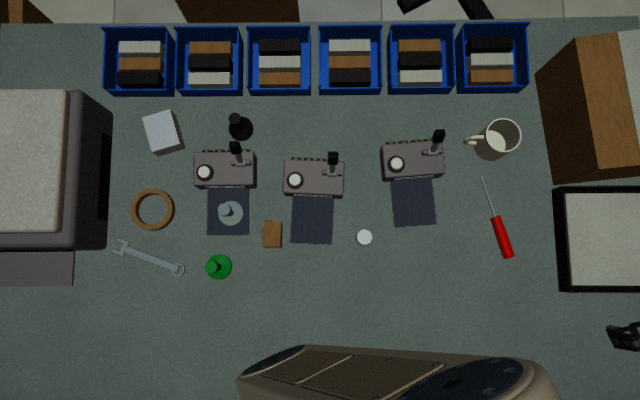

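Candidates shaped like the marker in the top picture: grey at (229,212), on the left unit's plate; green at (218,266), on the bench; black at (240,127), behind the unit. The grey one fits, being bare steel on a front plate. It is already at the leftmost unit, so the rightmost one, at top (412,160), is due. I'll confirm this with an enlarged crop.

```bash
python3 - <<'E'
import cv2,numpy as np
t=cv2.imread("pics/top0.png");s=cv2.imread("pics/scene0.png")
f=lambda im,x,y,k=4:cv2.resize(im[y:y+300//k,x:x+400//k],(400,300),interpolation=cv2.INTER_CUBIC)
a=np.vstack([np.hstack([f(t,180,140,3),f(t,365,125,3)]),np.hstack([f(s,340,195,3),f(s,160,170,3)])])
cv2.imwrite("pics/crop1.png",cv2.convertScaleAbs(a,alpha=1.5))
E
```

```text
(no output)
```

View pics/crop1.png

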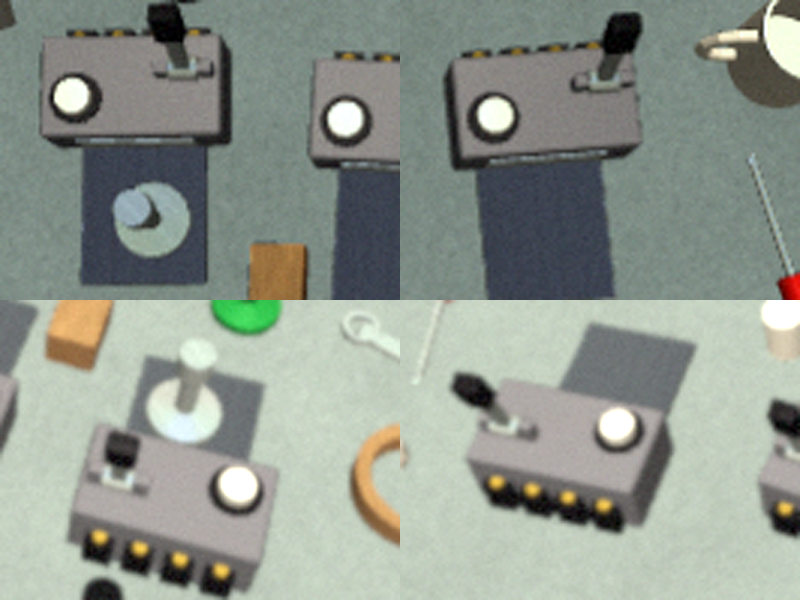

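The crops confirm it: the steel marker, with a pale foot at top (230,212), stands on the leftmost unit. The unit due is the rightmost, with its button at top ≈(397,164) and its lever up. Next I measure positions from both views.

```bash
cat > geo.py <<'E'
import cv2,numpy as np
from scipy.optimize import least_squares
def load(n,tag="0"): return dict(np.load(f"{n}{tag}.npz"))
def proj(c,P):
    r,_=cv2.Rodrigues(c["view"][:3,:3]); return cv2.projectPoints(np.atleast_2d(np.float64(P)),r,c["view"][:3,3],c["intrinsics"],c["dist"])[0][:,0]
def ray(c,uv):
    n=cv2.undistortPoints(np.float64(uv).reshape(-1,1,2),c["intrinsics"],c["dist"])[:,0]
    R,t=c["view"][:3,:3],c["view"][:3,3]
    return -R.T@t,np.c_[n,np.ones(len(n))]@R
def onz(c,uv,z):
    o,d=ray(c,uv); return o+d*((z-o[2])/d[:,2])[:,None]
def tri(cs,uvs):
    s=least_squares(lambda p:np.ravel([proj(c,p)[0]-u for c,u in zip(cs,uvs)]),[.6,0,.08]); return s.x,np.abs(s.fun).max()
def blob(c,box,fn):
    x,y,w,h=box; m=fn(c["frame"][y:y+h,x:x+w].astype(int)).astype(np.uint8)
    n,l,st,ce=cv2.connectedComponentsWithStats(m); i=1+np.argmax(st[1:,4]); return ce[i]+[x,y],st[i,4],np.argwhere(l==i)[:,::-1]+[x,y]
white=lambda f:(f.min(2)>190)
black=lambda f:(f.max(2)<38)
plate=lambda f:(f[...,2]-f[...,0]>8)&(f.max(2)<85)
E
python3 - <<'E'
from geo import *
T,S=load("top"),load("scene")
fr=T["frame"];print("px plate",fr[200,412],fr[225,300],"btn",fr[164,397],"handle",fr[136,438],"house",fr[150,412],"bench",fr[260,400],"scene btn",S["frame"][212,232],"handle",S["frame"][200,183],"knobtop",S["frame"][213,405],"foot",S["frame"][235,400], "knob",fr[209,225],"foot",fr[216,236])
boxes={"R":((380,145,30,30),(220,200,28,25),(425,125,25,25),(174,190,25,22),(380,170,70,65)),
"M":((283,168,25,25),(318,215,25,25),(322,148,20,22),(280,200,22,22),(280,190,65,60)),
"L":((193,162,22,22),(405,245,26,25),(226,138,22,22),(368,236,22,20),(200,180,60,65))}
for k,(bt,bs,ht,hs,pb) in boxes.items():
    a,b=blob(T,bt,white),blob(S,bs,white);print(k,"button",a[0].round(1),a[1],b[0].round(1),b[1],[np.round(v,4) for v in tri([T,S],[a[0],b[0]])])
    a,b=blob(T,ht,black),blob(S,hs,black);print(k,"handle",a[0].round(1),a[1],b[0].round(1),b[1],[np.round(v,4) for v in tri([T,S],[a[0],b[0]])])
    p=blob(T,pb,plate);q=onz(T,p[2],.006)[:,:2];r=cv2.minAreaRect((q*1000).astype(np.float32));print(k,"plate",p[1],np.round(r,1) if 0 else r, "centroid",q.mean(0).round(4))
E
```

```text
px plate [39 44 53] [37 40 49] btn [166 173 159] handle [1 0 1] house [93 90 86] bench [87 98 92] scene btn [222 216 191] handle [22 22 22] knobtop [155 167 153] foot [154 166 172] knob [ 99 115 122] foot [100 115 109]Traceback (most recent call last):
  File "<stdin>", line 8, in <module>
  File "geo.py", line 16, in blob
    n,l,st,ce=cv2.connectedComponentsWithStats(m); i=1+np.argmax(st[1:,4]); return ce[i]+[x,y],st[i,4],np.argwhere(l==i)[:,::-1]+[x,y]
                                                       ~~~~~~~~~^^^^^^^^^^
    return _wrapfunc(a, 'argmax', axis=axis, out=out, **kwds)
    return bound(*args, **kwds)
ValueError: attempt to get argmax of an empty sequence
```

```bash
sed -i 's/^white=.*/white=lambda f:(f.min(2)>135)/; s/^plate=.*/plate=lambda f:(f[...,2]-f[...,0]>7)\&(f.max(2)<75)/' geo.py
cat >> geo.py <<'E'
whiteS=lambda f:(f.min(2)>165)
boxes={"R":((380,145,30,30),(220,200,28,25),(425,125,25,25),(174,190,25,22),(380,170,70,65)),
"M":((283,168,25,25),(318,215,25,25),(322,148,20,22),(280,200,22,22),(280,190,65,60)),
"L":((193,162,22,22),(405,245,26,25),(226,138,22,22),(368,236,22,20),(200,180,60,65))}
E
python3 - <<'E'
from geo import *
T,S=load("top"),load("scene")
for k,(bt,bs,ht,hs,pb) in boxes.items():
    a,b=blob(T,bt,white),blob(S,bs,whiteS);print(k,"button",a[0].round(1),a[1],b[0].round(1),b[1],[np.round(v,4) for v in tri([T,S],[a[0],b[0]])])
    a,b=blob(T,ht,black),blob(S,hs,black);print(k,"handle",a[0].round(1),a[1],b[0].round(1),b[1],[np.round(v,4) for v in tri([T,S],[a[0],b[0]])])
    p=blob(T,pb,plate);q=onz(T,p[2],.006)[:,:2];r=cv2.minAreaRect((q*1000).astype(np.float32));print(k,"plate",p[1],r, "centroid",q.mean(0).round(4))
print("knobtop",tri([T,S],[[224.7,209.3],[406,212.7]]),"foot",tri([T,S],[[230.5,213.2],[401.3,231.8]]))
E
```

```text
R button [396.1 162.7] 89 [231.5 210.9] 72 [array([ 0.5721, -0.1791,  0.0821]), np.float64(0.1048)]
R handle [438.  136.6] 155 [184.3 200.3] 86 [array([ 0.6148, -0.2603,  0.1479]), np.float64(0.1732)]
R plate 1880 ((491.10662841796875, -227.2785186767578), (110.71075439453125, 99.72088623046875), 3.8450801372528076) centroid [ 0.491  -0.2274]
M button [294.3 179. ] 96 [330.5 223.9] 77 [array([0.5362, 0.0521, 0.0826]), np.float64(0.0078)]
M handle [332.5 158.1] 130 [288.4 209.9] 80 [array([ 0.5693, -0.0334,  0.1482]), np.float64(0.1016)]
M plate 1877 ((449.55181884765625, 15.070022583007812), (100.14737701416016, 110.1095199584961), 86.70275115966797) centroid [0.4494 0.0152]
L button [203.3 171.3] 89 [419.  255.9] 84 [array([0.5554, 0.2594, 0.0819]), np.float64(0.0506)]
L handle [236.  146.2] 184 [379.7 247.4] 42 [array([0.5976, 0.1755, 0.1452]), np.float64(0.5115)]
L plate 1314 ((471.7715759277344, 217.81686401367188), (98.81922149658203, 108.67279815673828), 89.61567687988281) centroid [0.473  0.2206]
knobtop (array([0.46574586, 0.20730178, 0.09896979]), np.float64(0.9174149150150583)) foot (array([0.46595093, 0.20872435, 0.01665205]), np.float64(0.36381305384344387))
```

The measurements agree with the unit's stated dimensions. Right unit: plate centre (0.491,-0.227), yaw 3.85°, button at (+19,+42) mm and lever at y ≈ -41.5 mm in its own frame. Now I press the button.

```bash
cat > act.py <<'E'
from workcell import *
import numpy as np, cv2
from scipy.spatial.transform import Rotation as R
YAW=np.radians(3.85); PL=np.array([.491,-.2274]); 
AX=np.array([np.cos(YAW),np.sin(YAW)]); AY=np.array([-AX[1],AX[0]]); O=PL+.065*AX
def U(x,y,z): return np.r_[O+x*AX+y*AY,z]
def q(yaw,pitch=0): return (R.from_euler("z",yaw)*R.from_euler("y",pitch)*R.from_euler("x",np.pi)).as_quat()
def F(): return np.mean([(bot.dwell(.02),get_obs()["wrist_force"])[1] for _ in range(3)],0)
def snap(tag):
    for n in("scene","top"):
        c=vision.read_camera(n);cv2.imwrite(f"pics/{n}{tag}.png",c["frame"][:,:,::-1]);np.savez(f"{n}{tag}.npz",**{k:np.array(v) for k,v in c.items()})
E
python3 - <<'E'
from act import *
hand.move_gripper(0.0,20)
b=U(.019,.0425,0);print(b)
bot.reach(b+[0,0,.20],q(YAW)); bot.servo_line(b+[0,0,.102],velocity=.12)
f0=F();print(get_obs()["position"],f0,get_obs()["joint_pos"])
for z in np.arange(.098,.0869,-.001):
    bot.servo_line(b+[0,0,z],velocity=.04); f=F()-f0; print(round(z-.017,4),f.round(2))
    if f[2]>3.6: break
bot.servo_line(b+[0,0,.19],velocity=.15)
snap("1");print(get_obs()["time_s"])
from geo import *
T,S=load("top","1"),load("scene","1")
im=np.hstack([cv2.resize(T["frame"][110:240,350:490],(400,372)),cv2.resize(S["frame"][150:280,150:290],(400,372))])
cv2.imwrite("pics/crop2.png",cv2.convertScaleAbs(im[:,:,::-1],alpha=1.4))
E
```

```text
[ 0.57195679 -0.17935576  0.        ]
[ 0.5725838  -0.17958825  0.10284836] [-0.00325464  0.3198759  -0.19389595] [-3.06428675e-01  4.84532412e-01  1.80101009e+00  2.56106417e-06
  8.54562475e-01  1.19721444e+00]
0.081 [-0.25 -0.56  0.38]
0.08 [ 0.33 -0.6   0.08]
0.079 [-0.04 -0.2   0.54]
0.078 [-0.04 -0.96  1.71]
0.077 [ 0.43 -0.53  2.33]
0.076 [ 0.36 -0.51  2.05]
0.075 [ 0.39 -0.63  1.71]
0.074 [ 1.51 -0.61  3.06]
0.073 [ 1.29 -0.61  3.48]
0.072 [ 1.31 -0.92  3.64]
7.6917
```

View pics/crop2.png

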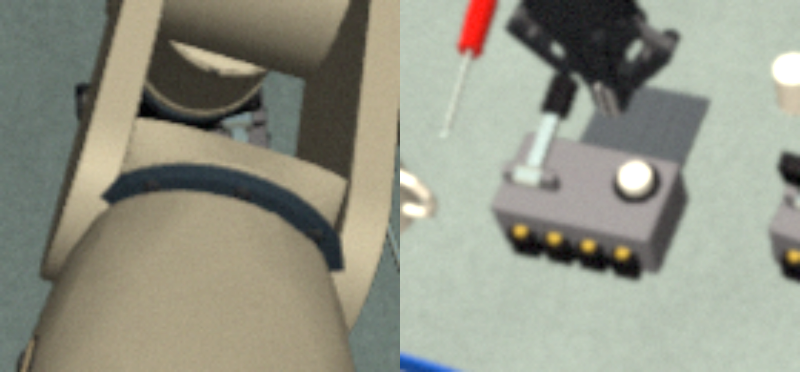

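The lever lies forward in scene at about (206,184), and the button has sprung back. I compare that with the model's prediction, then grip the handle and take it round the arc.

```bash
python3 - <<'E'
from act import *
import geo
S=geo.load("scene","1");print("pred px",geo.proj(S,U(-.034,-.042,.092)),"pivot",geo.proj(S,U(.040,-.042,.075)))
L=-.0415
g=lambda th:U(.040-.076*np.sin(th),L,.075+.076*np.cos(th)-.002)
hand.move_gripper(.055,20)
p=g(1.35)
bot.servo_line(p+[0,0,.10],velocity=.2); 
bot.servo_line(p,velocity=.1); f0=F();print("at",get_obs()["position"],p,f0)
hand.move_gripper(0.0,20); o=get_obs();print("w",o["gripper_width"],"grip",o["grip_force"],"dF",(F()-f0).round(1))
if o["gripper_width"]>.015:
    for th in np.linspace(1.35,-.22,15)[1:]:
        bot.servo_line(g(th),velocity=.07); print(round(th,2),(np.array(get_obs()["wrist_force"])-f0).round(1),round(get_obs()["gripper_width"],4))
print(get_obs()["time_s"])
E
```

```text
pred px [[205.75823571 183.85978463]] pivot [[195.07584156 212.56416459]]
at [ 0.52506274 -0.26696501  0.09037552] [ 0.52456192 -0.26673527  0.08964451] [-0.31442948 -0.34809776  0.34745916]
w 0.021744478341674256 grip 26.723966002464294 dF [ -2.7 -11.2   0.9]
1.24 [ -1.3 -11.2   0.2] 0.0219
1.13 [ -1.4 -10.3   1.5] 0.0213
1.01 [-0.3 -9.7  1.3] 0.0214
0.9 [ -0.3 -10.6   1.8] 0.0216
0.79 [-0.4 -9.7  1.2] 0.0217
0.68 [ 1.  -9.3  0.4] 0.0217
0.57 [-0.2 -9.7 -0.1] 0.0217
0.45 [  0.3 -10.2   0. ] 0.0217
0.34 [ -0.4 -10.4  -1.3] 0.0218
0.23 [ 0.7 -9.3 -1.5] 0.0215
0.12 [ 0.8 -9.8 -1. ] 0.0214
0.0 [ 0.  -8.6 -2. ] 0.0216
-0.11 [ 0.1 -9.  -0.8] 0.0216
-0.22 [-0.  -8.9  0.5] 0.0215
14.4
```

```bash
python3 - <<'E'
from act import *
hand.move_gripper(.045); bot.dwell(.3)
p=np.array(get_obs()["position"]); bot.servo_line(p+[0,0,.13],velocity=.15)
bot.goto_joints([-1.18,.353,1.633,0,1.155,0]); snap("2"); print(get_obs()["time_s"])
from geo import *
T,S=load("top","2"),load("scene","2")
for k,(bt,bs,ht,hs,pb) in boxes.items():
    a,b=blob(T,ht,black),blob(S,hs,black);print(k,"handle",a[0].round(1),a[1],b[0].round(1),b[1],tri([T,S],[a[0],b[0]])[0].round(4))
# marker: project circles as overlay to check the estimated position
c=np.array([.466,.2083]); t=np.linspace(0,6.3,60); big=[]
for C,(x,y) in((T,(185,160)),(S,(355,185))):
    k=5;im=cv2.resize(C["frame"][y:y+80,x:x+80],(400,400),interpolation=cv2.INTER_CUBIC)[:,:,::-1].copy()
    im=cv2.convertScaleAbs(im,alpha=1.4)
    for r,z,col in((.03,.016,(0,0,255)),(.014,.098,(0,255,255))):
        uv=(proj(C,np.c_[c[0]+r*np.cos(t),c[1]+r*np.sin(t),0*t+z])-[x,y]+.5)*k
        cv2.polylines(im,[uv.round().astype(np.int32)],True,col,1)
    big.append(im)
cv2.imwrite("pics/crop3.png",np.hstack(big))
E
```

```text
17.9583
R handle [437.9 136.7] 156 [184.3 200.2] 85 [ 0.6146 -0.2602  0.148 ]
M handle [332.5 158.2] 130 [288.3 209.7] 84 [ 0.5691 -0.0336  0.1486]
L handle [236.1 146.4] 184 [379.8 247.4] 41 [0.5972 0.1755 0.1447]
```

View pics/crop3.png

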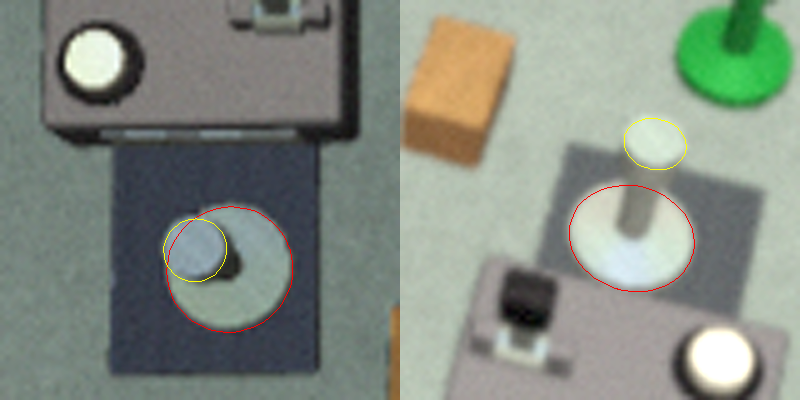

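All three levers are up, and the right handle is back where it began. The overlay fits both views, so the marker stands at (0.466,0.208) with its foot on the plate. Now I move it.

```bash
python3 - <<'E'
from act import *
m=np.array([.466,.2083,.0838]); Z=np.array([0,0,1.])
hand.move_gripper(.06,40)
bot.reach(m+.14*Z,q(0)); bot.servo_line(m,velocity=.12); f0=F(); print(get_obs()["position"],f0)
hand.move_gripper(0.,60); o=get_obs();print("w",o["gripper_width"],"grip",o["grip_force"],(F()-f0).round(1))
assert o["gripper_width"]>.02
bot.servo_line(m+.01*Z,velocity=.03); bot.servo_line(m+.14*Z,velocity=.1); print("lift dF",(F()-f0).round(1),get_obs()["gripper_width"])
t=np.r_[PL,.0838]
bot.servo_line(t+.14*Z,ori=q(YAW),velocity=.15); snap("3"); print(get_obs()["time_s"],get_obs()["position"])
from geo import *
S=load("scene","3");T=load("top","3")
im=np.hstack([cv2.resize(T["frame"][110:240,350:490],(400,372)),cv2.resize(S["frame"][100:230,150:290],(400,372))])
cv2.imwrite("pics/crop4.png",cv2.convertScaleAbs(im[:,:,::-1],alpha=1.4))
E
```

```text
[0.46651287 0.20851914 0.08449663] [ 0.45194764 -0.26537839  0.29361707]
w 0.026672296329074544 grip 58.59867990016937 [-1. -2.  6.]
lift dF [-0.7  0.2 -3.4] 0.02638265415667668
28.0917 [ 0.49102149 -0.22714727  0.22382989]
```

View pics/crop4.png

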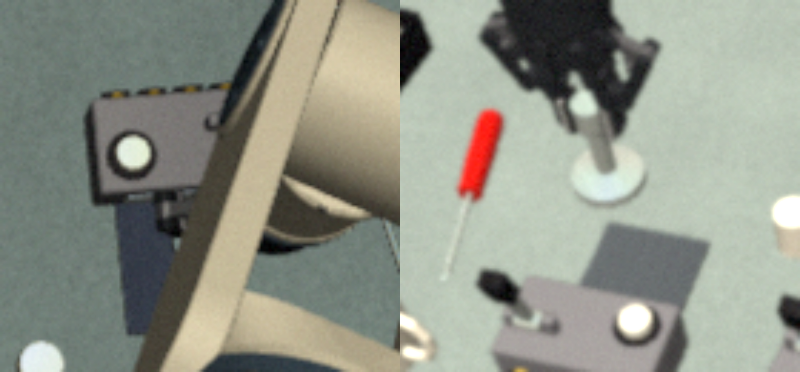

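The marker hangs upright in the jaws, its foot in scene at about (222,161), above the empty plate. Now I lower it with force checks, release and look.

```bash
python3 - <<'E'
from act import *
import geo
S=geo.load("scene","3");print("pred foot px",geo.proj(S,[.491,-.2272,.156]),"actual ~",150+208*.35,100+173*.3495)
t=np.r_[PL,0]; f0=F()
bot.servo_line(t+[0,0,.092],velocity=.12)
for z in np.arange(.090,.0799,-.001):
    bot.servo_line(t+[0,0,z],velocity=.03); d=(F()-f0)[2]; print(round(z,4),round(d,1))
    if d>4: break
bot.dwell(.3); print(get_obs()["grip_force"],get_obs()["position"])
hand.move_gripper(.06); bot.dwell(.2)
p=np.array(get_obs()["position"]); bot.servo_line(p+[0,0,.15],velocity=.1)
bot.goto_joints([-1.18,.353,1.633,0,1.155,0]); bot.dwell(.3); snap("4"); print(get_obs()["time_s"])
from geo import *
T,S=load("top","4"),load("scene","4")
for k,(bt,bs,ht,hs,pb) in boxes.items():
    a,b=blob(T,ht,black),blob(S,hs,black);print(k,"handle",tri([T,S],[a[0],b[0]])[0].round(4))
th=np.linspace(0,6.3,60); big=[]
for C,(x,y) in((T,(370,155)),(S,(190,140))):
    k=5;im=cv2.convertScaleAbs(cv2.resize(C["frame"][y:y+80,x:x+80],(400,400),interpolation=cv2.INTER_CUBIC)[:,:,::-1],alpha=1.4)
    for r,z,col in((.03,.016,(0,0,255)),(.014,.098,(0,255,255))):
        uv=(proj(C,np.c_[PL[0]+r*np.cos(th),PL[1]+r*np.sin(th),0*th+z])-[x,y]+.5)*k
        cv2.polylines(im,[uv.round().astype(np.int32)],True,col,1)
    big.append(im)
cv2.imwrite("pics/crop5.png",np.hstack(big))
E
```

```text
pred foot px [[221.78888823 160.28541549]] actual ~ 222.8 160.4635
0.09 -0.4
0.089 -0.3
0.088 -0.6
0.087 -0.1
0.086 -0.2
0.085 0.3
0.084 5.1
59.374955892562866 [ 0.49124014 -0.22758341  0.08426686]
36.0583
R handle [ 0.6152 -0.2602  0.1486]
M handle [ 0.5691 -0.0336  0.1488]
L handle [0.5976 0.1755 0.1457]
```

View pics/crop5.png

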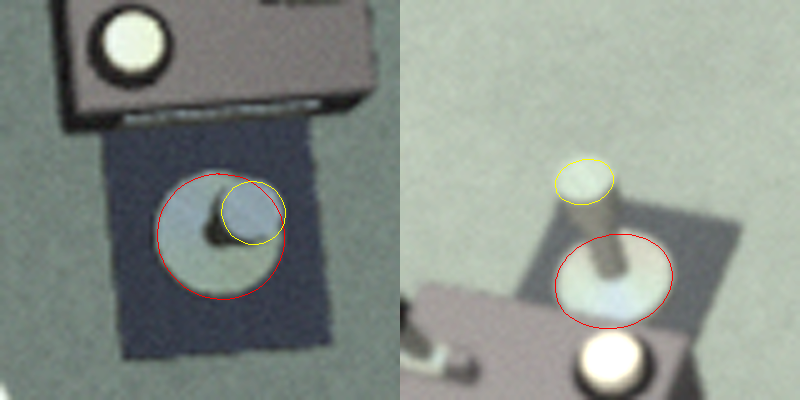

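The marker stands upright in the middle of the right unit's plate: its foot at top (414,202) matches the overlay. All the levers are up, so I hand in.

```bash
python3 -c "
from workcell import *
print(hand_in())"
```

```text
the job is handed in; nothing more can be done
None
```

The job is handed in: the right unit, which was due, was tested and its lever lifted back fully up, and the steel marker then set upright and released on its front plate, by about 36 s on the robot's clock; the hand-in call returned no verdict.

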